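# Clear the pot rack and nest the pots by colour

### The job

Take all the pots (the small ones are capped canisters) off the display rack, lifting each one clear over the front rail without knocking the rail, and nest them upright in size order, one inside the other, in the base pot of their own colour (skip any size that is missing). When the shelf is empty and all the pots are nested, stand the green foam figure upright on the shelf behind the rail. Leave the computer mouse and the tape measure alone.

Things in the scene. Friction and masses are not known exactly. Their poses are not given: they have to be found in the camera images.
- rack: low open display rack of pale wood on the desk, fixed; 560 mm long in its y, 136 mm deep in its x. Origin under its centre on the desk; its front (towards the robot) is its -x side. The shelf board's top is 50 mm above the desk. Back panel 34 mm high above the board (inner face at x = +58 mm), wooden end cheeks 88 mm high above the desk at y = +-280 to 292 mm. Nothing above it
- rail: steel retaining rail along the front of the rack, an 8 mm bar along the rack's y at x = -63 mm in the rack's frame, its top 32 mm above the shelf board (82 mm above the desk). Fixed to the rack; its origin is the rack's origin
- orange_base: orange wide low round base pot, loose, standing on the desk in front of the rack: 100 mm outside, 40 mm high, wall 4 mm (92 mm inside), floor 5 mm. Origin at the centre of its underside, z up; 0.4 kg
- blue_base: blue wide low round base pot, loose, standing on the desk in front of the rack: 100 mm outside, 40 mm high, wall 4 mm (92 mm inside), floor 5 mm. Origin at the centre of its underside, z up; 0.4 kg
- orange_large: the large orange round pot, open at the top, straight-sided: 66 mm across outside, 70 mm high, wall 3 mm (60 mm inside), floor 4 mm. Stands upright on the rack's shelf at the start, in any of six places about 88 mm apart; may be absent. Origin at the centre of its underside, z up; about 0.1 kg; any yaw looks the same
- orange_medium: the medium orange round pot, open at the top, straight-sided: 50 mm across outside, 102 mm high, wall 3 mm (44 mm inside), floor 4 mm. Stands upright on the rack's shelf at the start, in any of six places about 88 mm apart; may be absent. Origin at the centre of its underside, z up; about 0.1 kg; any yaw looks the same
- orange_small: the small closed orange canister with a flat black cap, straight-sided: 36 mm across outside, 134 mm high. Stands upright on the rack's shelf at the start, in any of six places about 88 mm apart; may be absent. Origin at the centre of its underside, z up; about 0.1 kg; any yaw looks the same
- blue_large: the large blue round pot, open at the top, straight-sided: 66 mm across outside, 70 mm high, wall 3 mm (60 mm inside), floor 4 mm. Stands upright on the rack's shelf at the start, in any of six places about 88 mm apart; may be absent. Origin at the centre of its underside, z up; about 0.1 kg; any yaw looks the same
- blue_medium: the medium blue round pot, open at the top, straight-sided: 50 mm across outside, 102 mm high, wall 3 mm (44 mm inside), floor 4 mm. Stands upright on the rack's shelf at the start, in any of six places about 88 mm apart; may be absent. Origin at the centre of its underside, z up; about 0.1 kg; any yaw looks the same
- blue_small: the small closed blue canister with a flat black cap, straight-sided: 36 mm across outside, 134 mm high. Stands upright on the rack's shelf at the start, in any of six places about 88 mm apart; may be absent. Origin at the centre of its underside, z up; about 0.1 kg; any yaw looks the same
- figure: light green foam toy figure of two stacked balls with small ears, 38 mm across, 62 mm tall, 35 g, stands on the desk between the two base pots. Origin at the centre of its underside, z up along its body
- mouse: black computer mouse, 116 x 62 x 37 mm, on the desk at the left; bystander. Origin under its centre
- measure: yellow pocket tape measure standing on edge, 34 x 83 x 67 mm, on the desk at the right; bystander. Origin under its centre
There are look-alikes about, which are no part of the job. What is shaped like the blue_large but red or yellow is not meant.

How it is judged (in metres and radians):
On the way, in this order (a step that is already met when the one before it is completed fails the run):
1. all pots that are present are nested, in size order, in the base pot of their own colour (horizontal distance between orange_large and orange_base below 0.018 m and z of orange_large in the frame of orange_base between 0.001 and 0.01 m and horizontal distance between orange_medium and orange_base below 0.028 m and z of orange_medium in the frame of orange_base between 0.001 and 0.015 m and horizontal distance between orange_small and orange_base below 0.036 m and z of orange_small in the frame of orange_base between 0.001 and 0.02 m and horizontal distance between orange_medium and orange_large below 0.009 m and z of orange_medium in the frame of orange_large between 0.001 and 0.009 m and horizontal distance between orange_small and orange_large below 0.018 m and z of orange_small in the frame of orange_large between 0.001 and 0.014 m and horizontal distance between orange_small and orange_medium below 0.008 m and z of orange_small in the frame of orange_medium between 0.001 and 0.009 m and angle between each of orange_base, orange_large, orange_medium, orange_small, blue_base, blue_large, blue_medium, blue_small's own z axis and vertical below 0.12 rad and height (world z) of each of orange_base, blue_base below 0.01 m and horizontal distance between blue_large and blue_base below 0.018 m and z of blue_large in the frame of blue_base between 0.001 and 0.01 m and horizontal distance between blue_medium and blue_base below 0.028 m and z of blue_medium in the frame of blue_base between 0.001 and 0.015 m and horizontal distance between blue_small and blue_base below 0.036 m and z of blue_small in the frame of blue_base between 0.001 and 0.02 m and horizontal distance between blue_medium and blue_large below 0.009 m and z of blue_medium in the frame of blue_large between 0.001 and 0.009 m and horizontal distance between blue_small and blue_large below 0.018 m and z of blue_small in the frame of blue_large between 0.001 and 0.014 m and horizontal distance between blue_small and blue_medium below 0.008 m and z of blue_small in the frame of blue_medium between 0.001 and 0.009 m), for 0.2 s.
2. the foam figure stands upright on the rack's shelf (x of figure in the frame of rack between -0.05 and 0.05 m and y of figure in the frame of rack between -0.27 and 0.27 m and z of figure in the frame of rack between 0.044 and 0.056 m and angle between figure's own z axis and vertical below 0.15 rad), for 0.2 s.
At the end, for the whole second after the job is handed in: Every pot present sits fully down (within 5 mm) on the floor of the next larger pot of its colour that is present, or of the base pot, upright (within 0.12 rad), with the base pots on the desk; the foam figure stands upright (within 0.15 rad) on the rack's shelf; all at rest and released (all of step 1 and all of step 2 and linear speed of each of orange_large, orange_medium, orange_small, blue_large, blue_medium, blue_small, orange_base, blue_base, figure below 0.02 m/s); the robot touches nothing.
It fails at once if the rail is struck or pressed with more than 15 N (contact force between anything else and rail above 15 N).
It fails at once if the mouse is pushed more than 3 cm aside (distance of mouse from where it was at the start of the episode above 0.03 m).
It fails at once if the measure is pushed more than 3 cm aside (distance of measure from where it was at the start of the episode above 0.03 m).
Of orange_large, orange_medium, orange_small, blue_large, blue_medium, blue_small only 4 to 5 are there at a start; the rules pass over those that are not, and their reading is None.
At some moment in a run one of orange_base, blue_base may be knocked a few centimetres aside while the robot is not near it.
It also fails if it takes over 210 s, if anything falls off the work surface, if the arm or the gripper's body presses on something with over 40 N, if the wrist force passes 120 N, or if a joint passes its speed limit or range.

### The arm

A 6-joint arm with a two-finger parallel gripper is mounted at the origin on a cart in front of the work surface, level with it; the furniture and walls round the work are solid. World frame = base frame: x ahead of the robot, y to its left, z up, the work surface at z = 0. Lengths are in mm, angles in rad, forces in N, time in s.
With the tool pointing down it reaches from about 300 to 850 mm from the base axis. Payload 5.4 kg.
Tool frame: the origin (TCP) lies at the very end of the fingers, on their centre line; the grasp point (between the pads) lies 19 mm behind it; z points along the fingers, y is the line along which they close (so a half turn about z gives the same grasp; the last joint's range is limited). The gripper opens to 85 mm and grips with 20 to 120 N. Pads are 22 mm wide; open, the fingers measure 114 mm over their backs; the gripper's body (76 mm by 85 mm) begins 54 mm behind the grasp point. The pads swing forward as they close: fully open they stand 13 mm farther back than shut.
Start: joints at [-1.503, 0.158, 1.597, -0, 1.386, -0.21], TCP at [157.665, -552.945, 231.299] pointing down, gripper open.
Joint ranges: [-2.91, 2.91], [-0.94, 2.29], [0.18, 2.7], [-1.29, 4.43], [0.17, 2.64], [-3, 3]. Speed limits (rad/s): [2.57, 2.57, 3.14, 3.14, 3.14, 3.14].

### API

Orientations are given as a unit quaternion [x, y, z, w].
In Python, from plant import state, imaging, job gives the robot as it stands.
- The arm moves only by the tool servo_tool, never from a script. Its argument "targets" is a list that holds one entry, the list of rows, each a list of 6 numbers: the shift along the tool's x, y, z in m, then the turn, a rotation vector about the tool's x, y, z in degrees. A call has 1 to 12 rows; each row shifts and turns the commanded pose from where the row before left it, along the tool's axes as they then stand; what a row does not reach is not made up. A row lasts 1/10 s, in which the tool goes at most 50 mm and 8.59 degrees, less where a joint would pass 70% of its speed; a pose out of reach is approached as far as the arm can. A call with a gripper value outside its range is refused whole. "gripper" is the gripper's target within -1 to 1 (fully open at 1, half-way at 0, shut at -1), set as the call begins (left out, the last holds). The fingers move at their own pace and stop on an object; the grip force is fixed at half the most. Time passes only in rows, so rows that do not move let the fingers close. It gives the time, the measured TCP pose, the force, the opening and the grip force at its end, in the units of the state.
- state(): the state, without advancing time (a new reading comes with each control period).
- imaging.capture(name): name is "scene" or "side" or "wrist"; returns a dict with "frame" (400x640x3 uint8, red, green, blue), "z_map" (400x640 float32, mm along the optical axis (not along the pixel's ray), 0 where there is no reading), "fovy" (degrees; the focal length in pixels is half the picture's height over the tangent of half this angle, whatever the lens; pixels are square), "cx", "cy" (the principal point, pixels), "dist" ([k1, k2, p1, p2, k3] as OpenCV has them; the pictures are not rectified), "camera_from_world" (4x4, takes a point from world to camera coordinates). Camera axes: x right, y up, looking along -z (the intrinsics and any distortion apply to the point x, -y, -z); pixel columns grow to the right and rows downward; lengths in mm; the calibration is good to about 2 mm. A picture is of the moment at which its call begins.
- job.job_done(): hands the job in; it is judged then, once.
The state is a dict: "time_s": time; "q": joint angles; "joint_velocities": joint speeds; "joint_torque": joint torques, N m; "tool_pos": TCP position; "orientation": TCP orientation; "ft_force": force on the tool from outside, world axes, zero at the start; "wrist_torque": the same for the moment, N m; "gripper_width": finger opening in mm; "finger_force": force on a finger pad.
Only numpy, scipy, OpenCV 4.12 (cv2) and the standard library are available. Lean on these libraries where they do the work, as an engineer would, in place of code of your own. Each camera call takes 0.05 s, during which the arm holds its last target. There are 200 camera calls.

## Working session

There is one attempt and no reset: what is moved stays moved. The work goes in short steps, Python scripts to look and compute and a tool call to move; the robot and the scene stay as the last step left them, time stands still between calls to the robot, and variables do not carry over. Pictures are saved under pics/ and viewed, at most 14 in all, crops included, and the job is handed in when it is done.

Besides the shell and the picture viewer there is one more tool, called after ">>>" as a command line: name --argument value ..., lists and objects as JSON in quotes. servo_tool: Moves the arm, as the interface text tells. Its arguments: {"type":"object","properties":{"targets":{"type":"array"},"gripper":{"type":"number"}},"required":["targets"]}

```bash
ls; mkdir -p pics
cat > h.py <<'E'
import numpy as np, cv2
from plant import state, imaging, job
def cap(n):
    c=imaging.capture(n); c['f']=200/np.tan(np.radians(c['fovy'])/2)
    c['K']=np.array([[c['f'],0,c['cx']],[0,c['f'],c['cy']],[0,0,1]]); c['W']=np.linalg.inv(c['camera_from_world']); return c
def rays(c,uv):
    p=cv2.undistortPoints(np.array(uv,float).reshape(-1,1,2),c['K'],np.array(c['dist'],float))[:,0]
    d=np.c_[p[:,0],-p[:,1],-np.ones(len(p))]
    return c['W'][:3,3],d@c['W'][:3,:3].T,d
def plane(c,uv,z):
    o,d,_=rays(c,uv); return o+d*((z-o[2])/d[:,2])[:,None]
def cloud(c):
    v,u=np.mgrid[:400,:640]; o,d,_=rays(c,np.c_[u.ravel(),v.ravel()])
    P=o+d*c['z_map'].reshape(-1,1); P[c['z_map'].ravel()==0]=np.nan
    return P.reshape(400,640,3)
def save(c,n): cv2.imwrite('pics/'+n,cv2.cvtColor(c['frame'],cv2.COLOR_RGB2BGR))
E
python3 - <<'E'
from h import *
for n in ('scene','side'):
    c=cap(n); save(c,n+'.png'); print(n,c['f'],c['dist'],c['W'].round(2).tolist())
    np.save(n+'.npy',cloud(c)); np.save(n+'_f.npy',c['frame'])
print(state())
E
```

```text
pics
scene 463.5569537581438 [0.01927256 0.         0.         0.         0.        ] [[0.53, 0.6, -0.6, -434.74], [-0.85, 0.36, -0.39, -532.6], [-0.01, 0.72, 0.7, 1132.49], [0.0, 0.0, 0.0, 1.0]]
side 463.2699544100684 [-0.02186878  0.          0.          0.          0.        ] [[-0.99, 0.07, -0.11, 333.58], [-0.13, -0.36, 0.92, 1230.39], [0.03, 0.93, 0.37, 560.63], [0.0, 0.0, 0.0, 1.0]]
{'time_s': 0.1, 'q': array([-1.50312276e+00,  1.59006808e-01,  1.59811045e+00,  7.26955678e-06,
        1.38618836e+00, -2.10072388e-01]), 'joint_velocities': array([-0.00095991, -0.00168475, -0.00172232, -0.00076372, -0.00079564,
        0.00138923]), 'joint_torque': array([-5.91583375e-05, -3.96992183e+01, -3.32337356e+01, -1.84870842e-04,
        4.15041417e-03,  1.75682624e-05]), 'tool_pos': array([ 157.61831062, -552.41462776,  230.40160147]), 'orientation': array([ 9.90372365e-01,  1.38426318e-01,  6.44928020e-05, -8.54056558e-04]), 'ft_force': array([ 0.1802055 , -0.04012472,  0.59726546]), 'wrist_torque': array([-0.00576074, -0.01310908, -0.0205592 ]), 'finger_force': 0.0, 'gripper_width': 85.23369303470966}
```

View pics/scene.png

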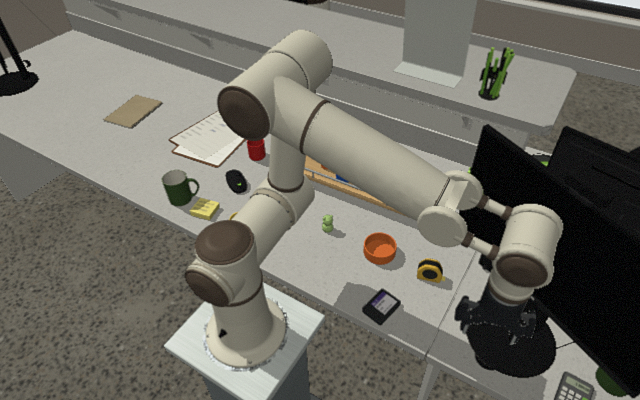

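View pics/side.png

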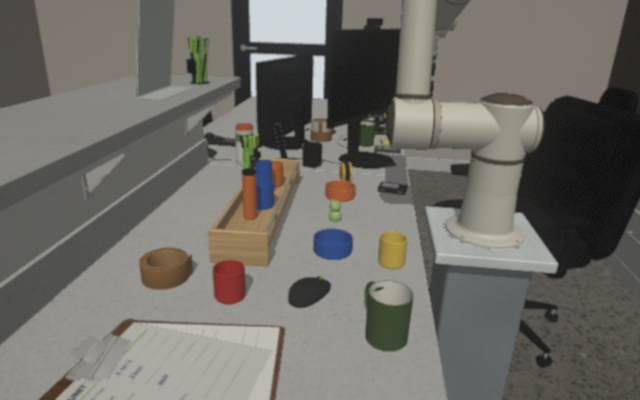

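The scene view shows the orange base (380,247), figure (327,222) and measure (430,270); the arm hides the rack. The side view shows the rack (215–300, 160–255) with orange and blue pots, the orange base (340,190), blue base (333,243), figure (335,210) and mouse (310,290).

Run:
```python
from h import *
P=np.load('side.npy'); f=np.load('side_f.npy'); hsv=cv2.cvtColor(f,cv2.COLOR_RGB2HSV)
def comps(name,lo,hi,P,hsv,amin=25):
    m=cv2.inRange(hsv,lo,hi); n,l,s,ce=cv2.connectedComponentsWithStats(m)
    for i in range(1,n):
        if s[i,4]>amin:
            q=P[l==i]; q=q[~np.isnan(q[:,0])]
            if len(q): print(name,ce[i].round(),s[i,:5],np.percentile(q,[3,50,97],axis=0).round().tolist())
for nm,fn in (('side','side'),('scene','scene')):
    P=np.load(fn+'.npy'); f=np.load(fn+'_f.npy'); hsv=cv2.cvtColor(f,cv2.COLOR_RGB2HSV); print(nm)
    comps('orange',(4,170,90),(13,255,255),P,hsv); comps('blue',(105,120,50),(125,255,255),P,hsv)
    comps('green',(35,80,110),(60,255,255),P,hsv);comps('wood',(12,60,120),(22,160,255),P,hsv,150)
    comps('yel',(22,150,120),(32,255,255),P,hsv)
P=np.load('side.npy')
for u,v in [(214,255),(265,260),(298,160),(320,243),(310,290),(345,172),(260,245),(240,245)]: print(u,v,P[v,u])
```

```text
side
orange [277. 169.] [274 162   7  18  64] [[606.0, -156.0, 78.0], [615.0, -101.0, 107.0], [633.0, -90.0, 120.0]]
orange [248. 195.] [244 177  10  41 208] [[624.0, 149.0, 62.0], [635.0, 155.0, 123.0], [645.0, 159.0, 166.0]]
orange [340. 188.] [335 181  10  17  52] [[407.0, -238.0, 9.0], [420.0, -228.0, 29.0], [433.0, -132.0, 41.0]]
blue [264. 184.] [255 160  18  49 704] [[594.0, -54.0, 61.0], [621.0, 29.0, 111.0], [657.0, 87.0, 150.0]]
blue [333. 244.] [315 229  37  30 923] [[368.0, 144.0, 5.0], [410.0, 213.0, 23.0], [451.0, 242.0, 40.0]]
green [196.  53.] [189  37  14  45 227] [[900.0, -326.0, 346.0], [924.0, -273.0, 436.0], [939.0, -262.0, 476.0]]
green [206.  46.] [204  40   5  13  30] [[880.0, -299.0, 431.0], [886.0, -293.0, 450.0], [893.0, -286.0, 469.0]]
green [248. 148.] [243 133  15  35 269] [[742.0, -388.0, 31.0], [769.0, -334.0, 103.0], [791.0, -322.0, 146.0]]
green [335. 210.] [330 200  10  21 153] [[409.0, 5.0, 9.0], [421.0, 14.0, 32.0], [432.0, 21.0, 59.0]]
wood [247. 229.] [ 208  158   92  108 3270] [[559.0, -273.0, 11.0], [618.0, 298.0, 51.0], [690.0, 304.0, 88.0]]

[... 993 characters left out ...]
03 169  91  41 514] [[562.0, -124.0, 47.0], [577.0, 30.0, 52.0], [593.0, 178.0, 59.0]]
yel [422. 270.] [418 264  11  14  49] [[393.0, -346.0, 13.0], [398.0, -333.0, 46.0], [404.0, -325.0, 67.0]]
yel [435. 270.] [429 265  12  12  44] [[403.0, -384.0, 32.0], [409.0, -370.0, 59.0], [415.0, -350.0, 70.0]]
214 255 [680.51551123 303.26408772  22.32862399]
265 260 [558.22155714 300.84190833  19.57055825]
298 160 [ 576.19632842 -278.27704404   86.3079635 ]
320 243 [437.34917028 234.1678479   41.08203632]
310 290 [434.82118511 425.70810201  31.26066741]
345 172 [ 414.6011277  -316.55609932   41.14470489]
260 245 [570.16117362 297.91030318  56.3403291 ]
240 245 [616.77617651 301.6363036   53.93963042]
```

>>> servo_tool --targets '[[[0,0,-0.022,0,0,-8.2],[0,0,-0.022,0,0,-8.2],[0,0,-0.022,0,0,-8.2],[0,0,-0.022,0,0,-8.2],[0,0,-0.022,0,0,-8.2],[0,0,-0.022,0,0,-8.2],[0,0,-0.022,0,0,-8.2],[0,0,-0.022,0,0,-8.2],[0,0,-0.022,0,0,-8.5]]]' --gripper 1

```text
time_s: 1.0
tool_pos: [157.7, -552.7, 429.6]
orientation: [0.705, 0.709, 0.0, -0.0]
ft_force: [-0.5, -0.4, 0.1]
gripper_width: 85.2
finger_force: 0.0
```

>>> servo_tool --targets '[[[0.044,0.02,0,0,0,0],[0.044,0.02,0,0,0,0],[0.044,0.02,0,0,0,0],[0.044,0.02,0,0,0,0],[0.044,0.02,0,0,0,0],[0.044,0.02,0,0,0,0],[0.044,0.02,0,0,0,0],[0.044,0.02,0,0,0,0],[0.044,0.02,0,0,0,0],[0.044,0.02,0,0,0,0],[0,0,0,0,0,0]]]'

```text
time_s: 2.1
tool_pos: [358.9, -107.7, 429.5]
orientation: [0.703, 0.711, 0.001, -0.0]
ft_force: [0.3, -0.3, -0.0]
gripper_width: 85.3
finger_force: 0.0
```

Run:
```python
from h import *
c=cap('wrist'); save(c,'w1.png'); P=cloud(c); np.save('w1.npy',P); np.save('w1_f.npy',c['frame']); print(c['W'].round(2).tolist(),c['f'])
c=cap('scene'); save(c,'s2.png'); np.save('s2.npy',cloud(c)); np.save('s2_f.npy',c['frame'])
```

```text
[[1.0, -0.01, -0.0, 357.93], [0.01, 0.97, 0.26, -41.24], [0.0, -0.26, 0.97, 571.86], [0.0, 0.0, 0.0, 1.0]] 343.0599847157791
```

View pics/w1.png

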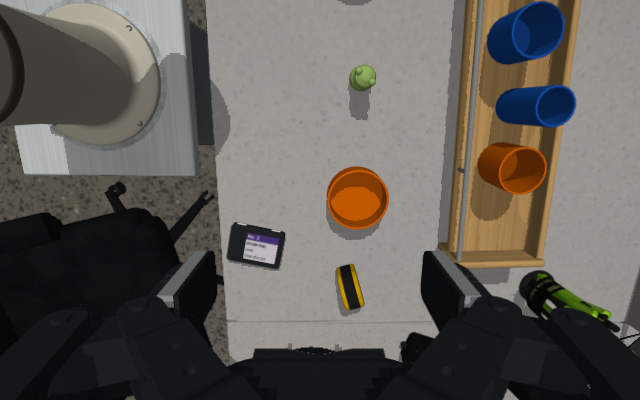

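View pics/s2.png

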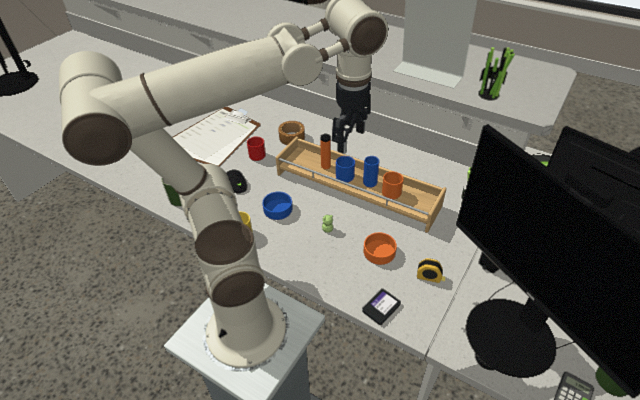

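The wrist view shows blue large (526,32), blue medium (536,105), orange large (512,168), orange base (358,197), figure (362,77) and measure (350,288). The scene view shows four pots present: orange small (326,152), blue large (345,168), blue medium (371,170) and orange large (393,185). Orange medium and blue small are absent.

```bash
cat >> h.py <<'E'
def circ(q):  # algebraic circle fit
    A=np.c_[2*q[:,0],2*q[:,1],np.ones(len(q))]; s=np.linalg.lstsq(A,(q[:,:2]**2).sum(1),rcond=None)[0]
    return s[0],s[1],np.sqrt(s[2]+s[0]**2+s[1]**2)
COL={'orange':((3,150,60),(14,255,255)),'blue':((105,120,40),(125,255,255)),'green':((35,80,90),(60,255,255))}
def rims(P,f,cols=('orange','blue')):
    hsv=cv2.cvtColor(f,cv2.COLOR_RGB2HSV)
    for k in cols:
        n,l,s,ce=cv2.connectedComponentsWithStats(cv2.inRange(hsv,*COL[k]))
        for i in range(1,n):
            if s[i,4]<60: continue
            q=P[l==i]; q=q[~np.isnan(q[:,0])]; 
            if len(q)<30: continue
            zt=np.percentile(q[:,2],98); r=q[abs(q[:,2]-zt)<4]
            if len(r)<8: continue
            print(k,ce[i].round(),s[i,4],'ztop %.0f'%zt,'circle(out-ish)',np.round(circ(r)),'bbox mid',((np.percentile(r[:,:2],1,axis=0)+np.percentile(r[:,:2],99,axis=0))/2).round(),'size',np.ptp(r[:,:2],axis=0).round())
E
python3 - <<'E'
from h import *
for n in ('w1','s2'):
    P=np.load(n+'.npy');f=np.load(n+'_f.npy'); print(n); rims(P,f,('orange','blue','green'))
P=np.load('s2.npy'); print('cap',P[134:146,322:331].reshape(-1,3)[::6].round())
E
```

```text
w1
orange [512. 167.] 2816 ztop 120 circle(out-ish) [ 634. -122.   31.] bbox mid [ 634. -122.] size [67. 66.]
orange [357. 198.] 3045 ztop 41 circle(out-ish) [ 423. -187.   48.] bbox mid [ 423. -187.] size [99. 98.]
blue [526.  33.] 3563 ztop 120 circle(out-ish) [625.  52.  31.] bbox mid [625.  52.] size [66. 64.]
blue [537. 106.] 2737 ztop 152 circle(out-ish) [641. -37.  23.] bbox mid [642. -37.] size [49. 48.]
green [363.  76.] 444 ztop 61 circle(out-ish) [424.   1.   9.] bbox mid [424.   1.] size [28. 23.]
green [583. 304.] 421 ztop 149 circle(out-ish) [ 769. -334.   14.] bbox mid [ 770. -326.] size [33.  9.]
s2
orange [325. 155.] 256 ztop 175 circle(out-ish) [632. 136.  12.] bbox mid [627. 136.] size [17. 25.]
orange [392. 185.] 487 ztop 123 circle(out-ish) [ 633. -121.   31.] bbox mid [ 633. -120.] size [68. 64.]
orange [379. 248.] 824 ztop 44 circle(out-ish) [ 421. -187.   47.] bbox mid [ 421. -188.] size [99. 96.]
blue [345. 168.] 412 ztop 124 circle(out-ish) [623.  52.  30.] bbox mid [621.  51.] size [63. 65.]
blue [370. 171.] 392 ztop 155 circle(out-ish) [641. -37.  23.] bbox mid [641. -37.] size [50. 45.]
blue [277. 205.] 659 ztop 44 circle(out-ish) [411. 191.  48.] bbox mid [411. 190.] size [97. 99.]
green [487.  66.] 131 ztop 481 circle(out-ish) [ 917. -262.   16.] bbox mid [ 917. -269.] size [39. 10.]
green [502.  73.] 309 ztop 482 circle(out-ish) [ 929. -313.   17.] bbox mid [ 933. -318.] size [34. 31.]
green [327. 223.] 149 ztop 65 circle(out-ish) [422.   1.   9.] bbox mid [422.   1.] size [22. 22.]
cap [[642. 154. 188.]
 [653. 137. 188.]
 [647. 146. 184.]
 [635. 150. 186.]
 [649. 135. 183.]
 [630. 135. 191.]
 [624. 143. 187.]
 [629. 123. 192.]
 [627. 133. 185.]
 [621. 142. 182.]
 [631. 124. 182.]
 [626. 133. 178.]
 [620. 141. 174.]
 [631. 124. 174.]
 [627. 134. 168.]
 [622. 143. 164.]
 [636. 127. 161.]
 [624. 132. 163.]]
```

>>> servo_tool --targets '[[[0.04,0.015,0,0,0,0],[0.04,0.015,0,0,0,0],[0.04,0.015,0,0,0,0],[0.02,0.015,0,0,0,0],[0,0,0,0,0,0]]]'

```text
time_s: 2.7
tool_pos: [418.3, 27.3, 428.5]
orientation: [0.707, 0.707, -0.0, -0.001]
ft_force: [-0.8, -0.1, -0.1]
gripper_width: 85.6
finger_force: 0.0
```

Run:
```python
from h import *
c=cap('wrist'); save(c,'w2.png'); P=cloud(c);np.save('w2.npy',P); np.save('w2_f.npy',c['frame']); rims(P,c['frame'],('orange','blue','green'))
hsv=cv2.cvtColor(c['frame'],cv2.COLOR_RGB2HSV); m=cv2.inRange(hsv,(10,40,120),(24,170,255))>0
q=P[m]; q=q[~np.isnan(q[:,0])]; q=q[(q[:,2]>75)&(q[:,2]<100)&(q[:,0]>500)]; print(np.percentile(q,[1,50,99],axis=0).round())
b=q[q[:,0]>640]; 
for lo in range(-280,300,80):
    s=b[(b[:,1]>lo)&(b[:,1]<lo+60)]
    if len(s): print(lo,np.median(s,axis=0).round(1))
print(state()['tool_pos'],c['W'][:3,3])
```

```text
orange [487.  70.] 1259 ztop 173 circle(out-ish) [638. 139.  17.] bbox mid [628. 137.] size [18. 32.]
orange [464. 249.] 1836 ztop 120 circle(out-ish) [ 634. -122.   31.] bbox mid [ 636. -119.] size [64. 61.]
orange [322. 271.] 2754 ztop 41 circle(out-ish) [ 424. -187.   48.] bbox mid [ 424. -187.] size [98. 99.]
blue [315.  35.] 4098 ztop 41 circle(out-ish) [412. 191.  48.] bbox mid [412. 189.] size [99. 95.]
blue [470. 137.] 2640 ztop 120 circle(out-ish) [625.  53.  31.] bbox mid [626.  53.] size [66. 65.]
blue [480. 203.] 2158 ztop 153 circle(out-ish) [641. -37.  23.] bbox mid [641. -37.] size [49. 49.]
green [322. 165.] 441 ztop 61 circle(out-ish) [425.   1.   9.] bbox mid [425.   1.] size [27. 23.]
green [529. 391.] 98 ztop 150 circle(out-ish) [ 749. -335.    4.] bbox mid [ 748. -335.] size [13. 13.]
[[ 571. -279.   80.]
 [ 695.   21.   84.]
 [ 707.  224.   88.]]
-200 [ 703.3 -169.2   83.5]
-120 [701.1 -98.7  83.7]
-40 [697.8  -9.   83.5]
40 [694.8  69.7  83.6]
120 [692.  149.6  83.4]
200 [689.8 213.8  83.5]
[417.76028421  26.17388943 428.64890689] [418.39508202  93.88249008 570.82844479]
```

View pics/w2.png

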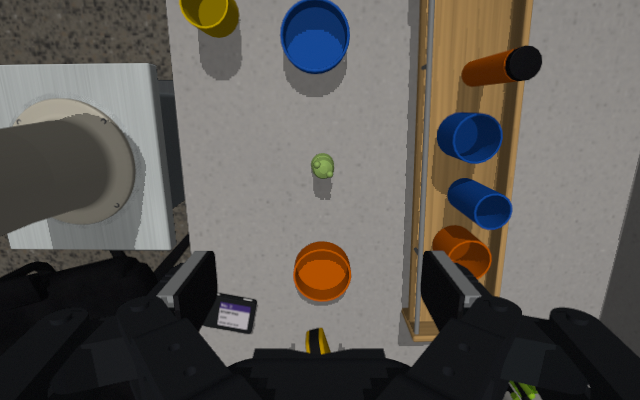

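The wrist view shows the capped orange canister (523,62), the blue large/medium rims (470,137; 495,210), orange large (465,250), the two bases and the figure (322,165). The two views agree within about 2 mm and the heights match the given sizes. I'll start with orange large.

>>> servo_tool --targets '[[[-0.0213,0.0309,0.025,0,0,0],[-0.0213,0.0309,0.025,0,0,0],[-0.0213,0.0309,0.025,0,0,0],[-0.0213,0.0309,0.025,0,0,0],[-0.0213,0.0309,0.025,0,0,0],[-0.0213,0.0309,0.025,0,0,0],[-0.0213,0.0309,0.025,0,0,0],[0,0,0.03,0,0,0],[0,0,0,0,0,0],[0,0,0,0,0,0]]]'

```text
time_s: 3.75
tool_pos: [632.8, -123.8, 224.4]
orientation: [0.708, 0.706, -0.0, -0.001]
ft_force: [0.6, 0.8, 0.1]
gripper_width: 85.5
finger_force: 0.0
```

>>> servo_tool --targets '[[[0.002,0.001,0.03,0,0,0],[0,0,0.03,0,0,0],[0,0,0.03,0,0,0],[0,0,0.025,0,0,0],[0,0,0.015,0,0,0],[0,0,0.005,0,0,0],[0,0,0,0,0,0]]]'

```text
time_s: 4.45
tool_pos: [635.4, -120.3, 90.6]
orientation: [0.707, 0.707, 0.0, 0.001]
ft_force: [-0.3, -0.5, -0.3]
gripper_width: 85.6
finger_force: 0.0
```

>>> servo_tool --targets '[[[0,0,0,0,0,0],[0,0,0,0,0,0],[0,0,0,0,0,0],[0,0,0,0,0,0],[0,0,0,0,0,0],[0,0,0,0,0,0],[0,0,0,0,0,0],[0,0,0,0,0,0]]]' --gripper -1

```text
time_s: 5.25
tool_pos: [636.5, -120.6, 91.9]
orientation: [0.707, 0.707, 0.001, 0.002]
ft_force: [0.2, -0.3, 7.1]
gripper_width: 64.6
finger_force: 68.6
```

>>> servo_tool --targets '[[[0,0,-0.01,0,0,0],[0,0,-0.02,0,0,0],[0,0,-0.03,0,0,0],[0,0,-0.03,0,0,0],[0,0,0,0,0,0],[0,0,0,0,0,0]]]'

```text
time_s: 5.85
tool_pos: [635.0, -120.0, 180.0]
orientation: [0.707, 0.707, 0.0, 0.001]
ft_force: [-0.5, -0.2, -1.7]
gripper_width: 64.7
finger_force: 67.9
```

```bash
cat >> h.py <<'E'
def look(n,cols=('orange','blue')):
    c=cap(n); rims(cloud(c),c['frame'],cols); return c
E
python3 - <<'E'
from h import *
s=state(); print(s['tool_pos'],s['gripper_width'],s['ft_force'])
print('scene');look('scene');print('wrist');c=look('wrist');save(c,'w3.png')
E
```

```text
[ 635.04555221 -119.95319847  179.98315446] 64.6813991411717 [-0.46418581 -0.1741441  -1.73819952]
scene
orange [325. 155.] 256 ztop 176 circle(out-ish) [631. 135.  12.] bbox mid [625. 134.] size [14. 27.]
orange [396. 167.] 378 ztop 213 circle(out-ish) [ 632. -118.   33.] bbox mid [ 635. -134.] size [67. 34.]
orange [379. 248.] 826 ztop 44 circle(out-ish) [ 422. -187.   47.] bbox mid [ 421. -188.] size [99. 97.]
blue [345. 168.] 413 ztop 124 circle(out-ish) [624.  52.  30.] bbox mid [623.  51.] size [63. 63.]
blue [370. 171.] 390 ztop 154 circle(out-ish) [641. -37.  22.] bbox mid [641. -36.] size [49. 46.]
blue [277. 205.] 660 ztop 44 circle(out-ish) [411. 190.  47.] bbox mid [411. 190.] size [97. 98.]
wrist
orange [319. 271.] 23942 ztop 207 circle(out-ish) [ 634. -121.   31.] bbox mid [ 634. -118.] size [65. 62.]
orange [ 94. 251.] 10326 ztop 40 circle(out-ish) [ 424. -187.   48.] bbox mid [ 424. -186.] size [100.  98.]
blue [336.  68.] 9244 ztop 153 circle(out-ish) [642. -37.  23.] bbox mid [642. -37.] size [49. 49.]
```

View pics/w3.png

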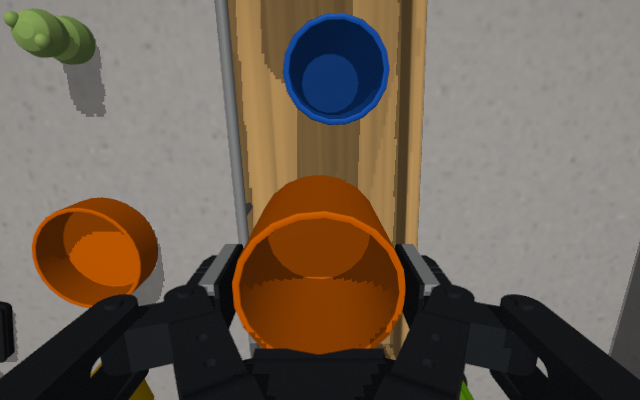

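Orange large is held at (320,270), upright and level, with its bottom 43 mm below the TCP; the orange base shows at (95,252). Carrying it over.

>>> servo_tool --targets '[[[-0.005,-0.02,0,0,0,0],[-0.01,-0.035,0,0,0,0],[-0.011,-0.035,0,0,0,0],[-0.011,-0.035,0,0,0,0],[-0.011,-0.035,0,0,0,0],[-0.01,-0.03,0,0,0,0],[-0.008,-0.02,0.03,0,0,0],[0,0,0.03,0,0,0],[0,0,0.02,0,0,0],[0,0,0,0,0,0],[0,0,0,0,0,0]]]'

```text
time_s: 7.05
tool_pos: [424.3, -185.5, 98.7]
orientation: [0.707, 0.707, -0.0, -0.001]
ft_force: [-0.3, -0.3, -0.1]
gripper_width: 65.0
finger_force: 67.8
```

Run:
```python
from h import *
s=state(); print(s['tool_pos'],s['gripper_width'],s['ft_force'])
print('scene');look('scene');print('wrist');c=look('wrist');save(c,'w4.png')
```

```text
[ 424.29278795 -185.46785327   98.69954848] 64.9575207045427 [-0.25170875 -0.31128013 -0.12801177]
scene
orange [381. 245.] 946 ztop 128 circle(out-ish) [ 424. -186.   32.] bbox mid [ 426. -200.] size [70. 37.]
blue [344. 173.] 240 ztop 123 circle(out-ish) [628.  47.  37.] bbox mid [601.  56.] size [24. 51.]
blue [368. 173.] 221 ztop 156 circle(out-ish) [623. -39.  10.] bbox mid [619. -39.] size [ 7. 29.]
blue [277. 205.] 660 ztop 45 circle(out-ish) [410. 190.  47.] bbox mid [410. 191.] size [96. 97.]
wrist
orange [317. 249.] 31289 ztop 128 circle(out-ish) [ 425. -187.   31.] bbox mid [ 425. -184.] size [65. 62.]
```

Bottom is at about 57; lower to the floor (52 mm) and release.

>>> servo_tool --targets '[[[0,0,0.02,0,0,0],[0,0,0.018,0,0,0],[0,0,0.008,0,0,0],[0,0,0.004,0,0,0],[0,0,0.001,0,0,0],[0,0,0,0,0,0]]]'

```text
time_s: 7.75
tool_pos: [425.5, -186.4, 49.1]
orientation: [0.707, 0.707, 0.0, 0.001]
ft_force: [1.5, 0.2, -0.9]
gripper_width: 64.7
finger_force: 67.9
```

>>> servo_tool --targets '[[[0,0,0,0,0,0],[0,0,0,0,0,0],[0,0,0,0,0,0],[0,0,0,0,0,0],[0,0,0,0,0,0],[0,0,0,0,0,0],[0,0,0,0,0,0]]]' --gripper 1

```text
time_s: 8.45
tool_pos: [424.9, -186.0, 48.3]
orientation: [0.707, 0.707, -0.0, -0.0]
ft_force: [-0.1, 0.1, -0.2]
gripper_width: 85.6
finger_force: 0.0
```

>>> servo_tool --targets '[[[0,0,-0.02,0,0,0],[0,0,-0.04,0,0,0],[0,0,-0.045,0,0,0],[0,0,-0.045,0,0,0],[0,0,-0.045,0,0,0],[0,0,-0.045,0,0,0],[0,0,0,0,0,0]]]'

```text
time_s: 9.15
tool_pos: [427.6, -188.0, 295.8]
orientation: [0.707, 0.707, 0.001, 0.007]
ft_force: [-0.5, -0.7, -0.1]
gripper_width: 85.4
finger_force: 0.0
```

Run:
```python
from h import *
s=state(); print(s['tool_pos'],s['gripper_width'],s['ft_force'])
print('scene');look('scene');print('wrist');c=look('wrist')
P=cloud(c); hsv=cv2.cvtColor(c['frame'],cv2.COLOR_RGB2HSV); m=cv2.inRange(hsv,*COL['orange'])>0
q=P[m]; q=q[~np.isnan(q[:,0])]
for lo,hi in ((36,44),(70,80)):
    r=q[(q[:,2]>lo)&(q[:,2]<hi)]
    k=np.hypot(*(r[:,:2]-[424,-187]).T); r=r[(k>40) if lo<50 else (k<45)]
    print(lo,len(r),np.round(circ(r)),r[:,2].mean())
```

```text
[ 427.5593444  -188.02413964  295.77229118] 85.37159309411045 [-0.45914997 -0.72270513 -0.10575748]
scene
orange [325. 155.] 256 ztop 175 circle(out-ish) [631. 135.  11.] bbox mid [626. 135.] size [17. 25.]
orange [380. 247.] 890 ztop 78 circle(out-ish) [ 424. -187.   31.] bbox mid [ 424. -188.] size [66. 63.]
blue [345. 168.] 413 ztop 124 circle(out-ish) [624.  53.  31.] bbox mid [623.  51.] size [64. 62.]
blue [277. 205.] 661 ztop 45 circle(out-ish) [411. 191.  47.] bbox mid [410. 190.] size [96. 97.]
wrist
orange [315. 162.] 5705 ztop 75 circle(out-ish) [ 425. -188.   31.] bbox mid [ 425. -188.] size [65. 65.]
blue [560.  18.] 4200 ztop 152 circle(out-ish) [641. -38.  23.] bbox mid [641. -52.] size [48. 20.]
36 897 [ 423. -187.   48.] 39.407192708976375
70 591 [ 425. -188.   31.] 74.25208599339123
```

Orange large is seated (rim at z 75, offset 2 mm). Next is orange small.

>>> servo_tool --targets '[[[0.0405,0.0262,0,0,0,0],[0.0405,0.0262,0,0,0,0],[0.0405,0.0262,0,0,0,0],[0.0405,0.0262,0,0,0,0],[0.0405,0.0262,0,0,0,0],[0.0405,0.0262,0,0,0,0],[0.0405,0.0262,0,0,0,0],[0.04,0.026,0,0,0,0],[0,0,0,0,0,0],[0,0,0,0,0,0]]]'

```text
time_s: 10.25
tool_pos: [633.2, 138.3, 285.0]
orientation: [0.706, 0.708, -0.002, -0.002]
ft_force: [-0.4, -0.4, -0.2]
gripper_width: 85.6
finger_force: 0.0
```

Run:
```python
from h import *
c=cap('wrist'); P=cloud(c); print(state()['tool_pos'])
q=P.reshape(-1,3); q=q[(abs(q[:,2]-184)<6)&(abs(q[:,0]-637)<30)&(abs(q[:,1]-139)<35)]; print(len(q),q.mean(0),np.percentile(q,[2,98],axis=0).round())
look('scene')
```

```text
[633.22881462 137.31286563 286.00689862]
1785 [638.53429189 139.79784432 183.58323881] [[623. 124. 181.]
 [654. 156. 185.]]
orange [325. 155.] 255 ztop 176 circle(out-ish) [632. 136.  13.] bbox mid [626. 134.] size [16. 27.]
orange [380. 247.] 889 ztop 77 circle(out-ish) [ 425. -188.   31.] bbox mid [ 425. -188.] size [63. 63.]
blue [345. 168.] 412 ztop 124 circle(out-ish) [624.  53.  31.] bbox mid [622.  52.] size [66. 63.]
blue [370. 171.] 386 ztop 154 circle(out-ish) [640. -38.  22.] bbox mid [639. -38.] size [45. 47.]
blue [277. 205.] 662 ztop 45 circle(out-ish) [410. 191.  48.] bbox mid [410. 191.] size [99. 98.]
```

>>> servo_tool --targets '[[[0.002,0.005,0.02,0,0,0],[0,0,0.03,0,0,0],[0,0,0.03,0,0,0],[0,0,0.03,0,0,0],[0,0,0.018,0,0,0],[0,0,0.005,0,0,0],[0,0,0,0,0,0]]]'

```text
time_s: 11.05
tool_pos: [638.5, 138.5, 155.0]
orientation: [0.708, 0.707, -0.0, -0.0]
ft_force: [0.2, 0.4, -0.1]
gripper_width: 85.4
finger_force: 0.0
```

>>> servo_tool --targets '[[[0,0,0,0,0,0],[0,0,0,0,0,0],[0,0,0,0,0,0],[0,0,0,0,0,0],[0,0,0,0,0,0],[0,0,0,0,0,0],[0,0,0,0,0,0],[0,0,0,0,0,0],[0,0,0,0,0,0],[0,0,0,0,0,0]]]' --gripper -1

```text
time_s: 12.05
tool_pos: [639.8, 139.7, 156.6]
orientation: [0.707, 0.707, 0.001, 0.001]
ft_force: [0.2, 0.2, 6.1]
gripper_width: 34.6
finger_force: 60.2
```

>>> servo_tool --targets '[[[0,0,-0.01,0,0,0],[0,0,-0.02,0,0,0],[0,0,-0.03,0,0,0],[0,0,-0.03,0,0,0],[0,0,-0.01,0,0,0],[0,0,0,0,0,0],[0,0,0,0,0,0]]]'

```text
time_s: 12.75
tool_pos: [638.4, 139.6, 253.5]
orientation: [0.707, 0.707, -0.001, -0.001]
ft_force: [0.1, 0.8, -1.4]
gripper_width: 34.3
finger_force: 59.9
```

Run:
```python
from h import *
c=cap('wrist'); P=cloud(c); s=state(); print(s['tool_pos'],s['gripper_width'],s['ft_force']); x,y,z=s['tool_pos']
q=P.reshape(-1,3); q=q[(q[:,2]>z+20)&(q[:,2]<z+45)&(abs(q[:,0]-x)<14)&(q[:,1]>y-25)&(q[:,1]<y+35)]; print(len(q),q.mean(0),np.percentile(q,[2,98],axis=0).round()); save(c,'w5.png')
c=look('side')
```

```text
[638.13243317 139.54513725 252.846189  ] 34.40847759996996 [ 0.38772944 -0.45953045 -0.58565205]
5993 [638.2468625  141.04509285 280.21364242] [[625. 123. 274.]
 [651. 156. 282.]]
orange [249. 161.] 528 ztop 268 circle(out-ish) [636. 146.  11.] bbox mid [636. 152.] size [28. 14.]
orange [340. 187.] 628 ztop 75 circle(out-ish) [ 424. -187.   31.] bbox mid [ 422. -187.] size [57. 68.]
blue [263. 187.] 772 ztop 150 circle(out-ish) [640. -36.  22.] bbox mid [639. -34.] size [41. 48.]
blue [333. 244.] 924 ztop 40 circle(out-ish) [411. 194.  47.] bbox mid [408. 194.] size [90. 99.]
```

View pics/w5.png

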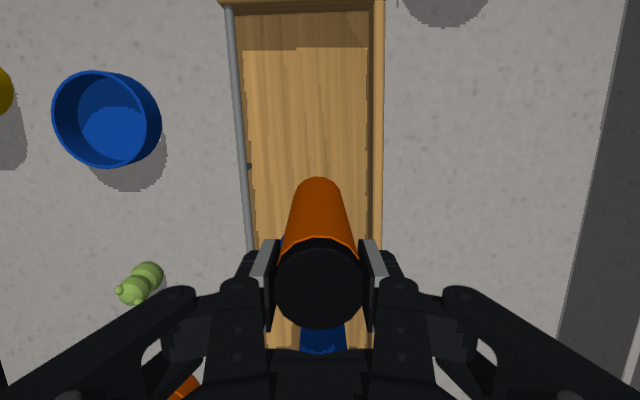

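The canister (318,285) is held upright with its bottom about 106 mm below the TCP. Moving it out over the rail, then across.

>>> servo_tool --targets '[[[0,-0.02,-0.01,0,0,0],[0,-0.045,-0.01,0,0,0],[0,-0.045,0,0,0,0],[-0.04,-0.015,0,0,0,0],[-0.046,-0.014,0,0,0,0],[-0.046,-0.014,0,0,0,0],[-0.046,-0.014,0,0,0,0],[-0.046,-0.014,0,0,0,0],[-0.046,-0.014,0,0,0,0],[-0.04,-0.012,0,0,0,0],[-0.017,-0.006,0,0,0,0],[0,0,0,0,0,0]]]'

```text
time_s: 14.05
tool_pos: [424.9, -189.1, 273.8]
orientation: [0.708, 0.706, -0.0, -0.001]
ft_force: [0.4, 1.1, -0.2]
gripper_width: 34.6
finger_force: 60.2
```

>>> servo_tool --targets '[[[0,0,0.03,0,0,0],[0,0,0.03,0,0,0],[0,0,0.01,0,0,0],[0,0,0,0,0,0],[0,0,0,0,0,0]]]'

```text
time_s: 14.55
tool_pos: [426.9, -187.3, 206.2]
orientation: [0.707, 0.707, 0.0, 0.001]
ft_force: [-0.3, 0.5, -0.8]
gripper_width: 34.7
finger_force: 60.2
```

Run:
```python
from h import *
c=cap('wrist'); P=cloud(c); s=state(); print(s['tool_pos'],s['gripper_width'],s['ft_force']); x,y,z=s['tool_pos']
rims(P,c['frame'])
q=P.reshape(-1,3); q=q[(q[:,2]>z+20)&(q[:,2]<z+45)&(abs(q[:,0]-x)<14)&(q[:,1]>y-25)&(q[:,1]<y+35)]; print(len(q),q.mean(0),np.percentile(q,[2,98],axis=0).round())
look('side'); print('scene');look('scene')
```

```text
[ 427.15095111 -187.64742223  206.79129011] 34.481199169922675 [-0.13817315 -0.43101811 -0.57610103]
orange [315. 184.] 10105 ztop 221 circle(out-ish) [ 427. -188.   18.] bbox mid [ 427. -176.] size [33. 13.]
blue [601.  12.] 1910 ztop 112 circle(out-ish) [628. -58.   3.] bbox mid [628. -57.] size [11.  7.]
5914 [ 427.03687987 -185.98094987  233.0594278 ] [[ 414. -203.  228.]
 [ 440. -171.  234.]]
orange [341. 149.] 353 ztop 222 circle(out-ish) [ 426. -175.    8.] bbox mid [ 426. -171.] size [25. 12.]
orange [340. 187.] 613 ztop 74 circle(out-ish) [ 423. -186.   31.] bbox mid [ 421. -186.] size [57. 70.]
blue [262. 186.] 865 ztop 151 circle(out-ish) [641. -35.  23.] bbox mid [641. -32.] size [47. 48.]
blue [333. 244.] 923 ztop 41 circle(out-ish) [411. 194.  47.] bbox mid [408. 195.] size [88. 99.]
scene
orange [381. 240.] 1137 ztop 208 circle(out-ish) [ 427. -184.   20.] bbox mid [ 419. -197.] size [25. 16.]
blue [345. 168.] 414 ztop 124 circle(out-ish) [624.  53.  30.] bbox mid [622.  53.] size [64. 62.]
blue [370. 172.] 349 ztop 155 circle(out-ish) [642. -38.  24.] bbox mid [641. -33.] size [50. 39.]
blue [277. 205.] 660 ztop 44 circle(out-ish) [411. 190.  47.] bbox mid [410. 190.] size [99. 98.]
```

>>> servo_tool --targets '[[[0,-0.002,0.02,0,0,0],[0,0,0.03,0,0,0],[0,0,0.025,0,0,0],[0,0,0.01,0,0,0],[0,0,0.004,0,0,0],[0,0,0.001,0,0,0],[0,0,0,0,0,0],[0,0,0,0,0,0]]]'

```text
time_s: 15.5
tool_pos: [425.0, -188.1, 116.6]
orientation: [0.707, 0.707, 0.0, 0.001]
ft_force: [0.2, -1.3, -1.3]
gripper_width: 34.7
finger_force: 60.2
```

>>> servo_tool --targets '[[[0,0,0,0,0,0],[0,0,0,0,0,0],[0,0,0,0,0,0],[0,0,0,0,0,0],[0,0,0,0,0,0],[0,0,0,0,0,0],[0,0,0,0,0,0]]]' --gripper 1

```text
time_s: 16.2
tool_pos: [424.2, -187.4, 115.3]
orientation: [0.707, 0.707, -0.0, -0.0]
ft_force: [0.4, 0.3, -0.1]
gripper_width: 85.1
finger_force: 0.0
```

>>> servo_tool --targets '[[[0,0,-0.02,0,0,0],[0,0,-0.04,0,0,0],[0,0,-0.045,0,0,0],[0,0,-0.045,0,0,0],[0,0,-0.045,0,0,0],[0,0,0,0,0,0],[0,0,0,0,0,0]]]'

```text
time_s: 16.9
tool_pos: [424.7, -187.8, 311.3]
orientation: [0.707, 0.707, 0.0, 0.001]
ft_force: [-0.2, 0.5, -1.2]
gripper_width: 85.5
finger_force: 0.0
```

Run:
```python
from h import *
c=cap('wrist'); P=cloud(c); s=state(); print(s['tool_pos'],s['gripper_width'],s['ft_force'])
q=P.reshape(-1,3); q=q[(abs(q[:,2]-142)<12)&(abs(q[:,0]-426)<30)&(abs(q[:,1]+187)<35)]; print(len(q),q.mean(0),np.percentile(q,[2,98],axis=0).round())
rims(P,c['frame']); print('scene');look('scene')
```

```text
[ 424.04301065 -187.28624854  309.54908009] 85.49789788690576 [ 0.73406015 -0.03256491 -0.41674939]
1173 [ 423.63916991 -188.09126128  142.34043711] [[ 408. -205.  135.]
 [ 439. -172.  144.]]
orange [317. 154.] 4056 ztop 120 circle(out-ish) [ 424. -189.   18.] bbox mid [ 424. -176.] size [32. 10.]
blue [551.  20.] 4256 ztop 152 circle(out-ish) [641. -38.  23.] bbox mid [641. -50.] size [50. 25.]
scene
orange [380. 246.] 917 ztop 129 circle(out-ish) [ 419. -189.   13.] bbox mid [ 412. -190.] size [18. 29.]
blue [345. 168.] 413 ztop 124 circle(out-ish) [624.  52.  31.] bbox mid [621.  51.] size [63. 64.]
blue [277. 205.] 660 ztop 44 circle(out-ish) [411. 191.  47.] bbox mid [411. 191.] size [97. 99.]
```

The orange stack is done. Next is blue large.

>>> servo_tool --targets '[[[0.034,0.0287,0.005,0,0,0],[0.034,0.0287,0.01,0,0,0],[0.034,0.0287,0.01,0,0,0],[0.034,0.0287,0.01,0,0,0],[0.034,0.0287,0.01,0,0,0],[0.034,0.0287,0.01,0,0,0],[0.034,0.0287,0.01,0,0,0],[0.002,0,0.02,0,0,0],[0,0,0.01,0,0,0],[0,0,0,0,0,0],[0,0,0,0,0,0]]]'

```text
time_s: 18.1
tool_pos: [624.5, 51.8, 215.1]
orientation: [0.707, 0.707, -0.0, -0.0]
ft_force: [-1.2, -0.0, 0.0]
gripper_width: 85.3
finger_force: 0.0
```

Run:
```python
from h import *
print(state()['tool_pos']); look('wrist')
```

```text
[624.52412059  51.82931498 215.07472899]
orange [118. 391.] 505 ztop 77 circle(out-ish) [ 417. -167.   13.] bbox mid [ 416. -164.] size [37. 20.]
blue [83. 36.] 9154 ztop 40 circle(out-ish) [413. 191.  48.] bbox mid [413. 174.] size [101.  65.]
blue [320. 194.] 6762 ztop 120 circle(out-ish) [625.  53.  31.] bbox mid [626.  53.] size [65. 65.]
blue [341. 305.] 5839 ztop 152 circle(out-ish) [642. -36.  23.] bbox mid [642. -32.] size [49. 42.]
```

>>> servo_tool --targets '[[[0.001,0.001,0.02,0,0,0],[0,0,0.03,0,0,0],[0,0,0.03,0,0,0],[0,0,0.025,0,0,0],[0,0,0.014,0,0,0],[0,0,0.005,0,0,0],[0,0,0,0,0,0]]]'

```text
time_s: 18.85
tool_pos: [626.5, 53.3, 92.0]
orientation: [0.707, 0.707, 0.0, 0.0]
ft_force: [0.1, 0.4, -0.3]
gripper_width: 85.2
finger_force: 0.0
```

>>> servo_tool --targets '[[[0,0,0,0,0,0],[0,0,0,0,0,0],[0,0,0,0,0,0],[0,0,0,0,0,0],[0,0,0,0,0,0],[0,0,0,0,0,0],[0,0,0,0,0,0],[0,0,0,0,0,0]]]' --gripper -1

```text
time_s: 19.65
tool_pos: [627.8, 53.4, 93.7]
orientation: [0.707, 0.707, 0.001, 0.002]
ft_force: [0.9, 0.5, 7.1]
gripper_width: 64.6
finger_force: 68.7
```

>>> servo_tool --targets '[[[0,0,-0.01,0,0,0],[0,0,-0.02,0,0,0],[0,0,-0.03,0,0,0],[0,0,-0.03,0,0,0],[0,0,0,0,0,0],[0,0,0,0,0,0]]]'

```text
time_s: 20.25
tool_pos: [626.3, 53.6, 181.9]
orientation: [0.707, 0.707, 0.0, 0.0]
ft_force: [-0.2, -1.1, -1.7]
gripper_width: 64.9
finger_force: 68.0
```

Run:
```python
from h import *
print(state()['tool_pos']); look('wrist'); print('scene'); look('scene')
```

```text
[626.28457561  53.63256246 181.93227377]
orange [158. 385.] 1222 ztop 52 circle(out-ish) [ 443. -162.    3.] bbox mid [ 443. -161.] size [9. 7.]
blue [62. 37.] 9174 ztop 40 circle(out-ish) [413. 190.  47.] bbox mid [419. 169.] size [89. 57.]
blue [319. 269.] 23861 ztop 209 circle(out-ish) [626.  54.  31.] bbox mid [626.  54.] size [65. 64.]
scene
orange [380. 246.] 913 ztop 129 circle(out-ish) [ 423. -189.   16.] bbox mid [ 415. -190.] size [14. 29.]
blue [347. 150.] 357 ztop 213 circle(out-ish) [623.  56.  33.] bbox mid [626.  44.] size [65. 43.]
blue [370. 171.] 382 ztop 154 circle(out-ish) [641. -37.  23.] bbox mid [640. -37.] size [51. 47.]
blue [277. 205.] 660 ztop 45 circle(out-ish) [410. 190.  47.] bbox mid [409. 189.] size [96. 99.]
```

>>> servo_tool --targets '[[[0.006,-0.02,0,0,0,0],[0.015,-0.032,0,0,0,0],[0.024,-0.034,0,0,0,0],[0.024,-0.034,0,0,0,0],[0.024,-0.034,0,0,0,0],[0.024,-0.034,0,0,0,0],[0.02,-0.026,0.02,0,0,0],[0,0,0.03,0,0,0],[0,0,0.03,0,0,0],[0,0,0,0,0,0],[0,0,0,0,0,0]]]'

```text
time_s: 21.45
tool_pos: [411.1, 190.3, 100.6]
orientation: [0.707, 0.707, -0.001, -0.001]
ft_force: [1.0, 0.2, -0.9]
gripper_width: 64.9
finger_force: 67.9
```

Run:
```python
from h import *
print(state()['tool_pos']); look('wrist'); print('side'); look('side')
c=cap('wrist'); P=cloud(c); m=cv2.inRange(cv2.cvtColor(c['frame'],cv2.COLOR_RGB2HSV),*COL['blue'])>0
q=P[m]; q=q[(q[:,2]>36)&(q[:,2]<44)]; q=q[np.hypot(q[:,0]-412,q[:,1]-190)>40]; print(len(q),circ(q))
```

```text
[411.12473288 190.33603715 100.62263148]
blue [319. 246.] 31468 ztop 127 circle(out-ish) [411. 190.  31.] bbox mid [411. 191.] size [65. 64.]
side
orange [336. 193.] 171 ztop 41 circle(out-ish) [ 436. -154.   19.] bbox mid [ 438. -149.] size [54. 29.]
blue [263. 177.] 489 ztop 151 circle(out-ish) [641. -35.  23.] bbox mid [641. -29.] size [47. 41.]
blue [333. 231.] 1642 ztop 126 circle(out-ish) [412. 191.  31.] bbox mid [411. 191.] size [61. 65.]
1928 (np.float64(411.8591245224467), np.float64(191.9235959448585), np.float64(47.30176482482729))
```

Aligned; the bottom is at about 57. Lower and release.

>>> servo_tool --targets '[[[0.001,0.001,0.02,0,0,0],[0,0,0.018,0,0,0],[0,0,0.008,0,0,0],[0,0,0.004,0,0,0],[0,0,0.001,0,0,0],[0,0,0,0,0,0]]]'

```text
time_s: 22.2
tool_pos: [413.7, 191.6, 51.1]
orientation: [0.707, 0.707, 0.001, 0.0]
ft_force: [0.2, -0.6, -0.7]
gripper_width: 65.0
finger_force: 67.9
```

>>> servo_tool --targets '[[[0,0,0,0,0,0],[0,0,0,0,0,0],[0,0,0,0,0,0],[0,0,0,0,0,0],[0,0,0,0,0,0],[0,0,0,0,0,0],[0,0,0,0,0,0]]]' --gripper 1

```text
time_s: 22.9
tool_pos: [413.0, 191.5, 50.3]
orientation: [0.707, 0.707, -0.0, -0.0]
ft_force: [-0.0, -0.1, -0.3]
gripper_width: 85.6
finger_force: 0.0
```

>>> servo_tool --targets '[[[0,0,-0.02,0,0,0],[0,0,-0.04,0,0,0],[0,0,-0.045,0,0,0],[0,0,-0.045,0,0,0],[0,0,-0.045,0,0,0],[0,0,-0.045,0,0,0],[0,0,0,0,0,0]]]'

```text
time_s: 23.6
tool_pos: [416.3, 192.1, 297.7]
orientation: [0.707, 0.707, 0.005, 0.004]
ft_force: [0.3, -0.2, 0.5]
gripper_width: 85.4
finger_force: 0.0
```

Run:
```python
from h import *
print(state()['tool_pos']); look('wrist'); print('scene'); look('scene'); print('side'); look('side')
```

```text
[416.34730113 192.14898218 297.71074247]
blue [312. 163.] 5532 ztop 75 circle(out-ish) [414. 191.  31.] bbox mid [414. 191.] size [65. 65.]
blue [521. 391.] 537 ztop 363 circle(out-ish) [473. 182.   4.] bbox mid [472. 183.] size [11.  6.]
scene
orange [380. 246.] 919 ztop 128 circle(out-ish) [ 421. -189.   14.] bbox mid [ 414. -190.] size [14. 29.]
blue [370. 171.] 388 ztop 155 circle(out-ish) [640. -37.  23.] bbox mid [640. -37.] size [51. 46.]
blue [277. 204.] 728 ztop 78 circle(out-ish) [413. 190.  31.] bbox mid [412. 190.] size [67. 64.]
side
orange [340. 183.] 679 ztop 125 circle(out-ish) [ 420. -180.   11.] bbox mid [ 419. -177.] size [25. 17.]
blue [263. 177.] 487 ztop 152 circle(out-ish) [641. -35.  23.] bbox mid [641. -33.] size [46. 44.]
blue [333. 240.] 1149 ztop 74 circle(out-ish) [413. 192.  31.] bbox mid [411. 192.] size [57. 69.]
```

>>> servo_tool --targets '[[[-0.03,0.03,0,0,0,0],[-0.033,0.033,0,0,0,0],[-0.033,0.033,0,0,0,0],[-0.033,0.033,0,0,0,0],[-0.033,0.033,0,0,0,0],[-0.033,0.033,0,0,0,0],[-0.033,0.034,0.01,0,0,0],[0,0,0.02,0,0,0],[0,0,0,0,0,0],[0,0,0,0,0,0]]]'

```text
time_s: 24.75
tool_pos: [640.9, -35.8, 258.3]
orientation: [0.707, 0.707, -0.001, -0.002]
ft_force: [0.2, 0.8, 0.8]
gripper_width: 85.5
finger_force: 0.0
```

Run:
```python
from h import *
print(state()['tool_pos']); look('wrist')
```

```text
[640.86653346 -35.7669507  258.28389248]
orange [134. 276.] 3024 ztop 101 circle(out-ish) [ 424. -185.   13.] bbox mid [ 424. -173.] size [18.  3.]
blue [321. 192.] 3947 ztop 152 circle(out-ish) [642. -37.  23.] bbox mid [642. -37.] size [49. 49.]
```

>>> servo_tool --targets '[[[-0.001,0.001,0.02,0,0,0],[0,0,0.03,0,0,0],[0,0,0.03,0,0,0],[0,0,0.03,0,0,0],[0,0,0.017,0,0,0],[0,0,0.005,0,0,0],[0,0,0,0,0,0]]]'

```text
time_s: 25.5
tool_pos: [643.3, -37.1, 129.0]
orientation: [0.707, 0.707, 0.0, 0.0]
ft_force: [0.1, -0.2, 0.3]
gripper_width: 85.4
finger_force: 0.0
```

>>> servo_tool --targets '[[[0,0,0,0,0,0],[0,0,0,0,0,0],[0,0,0,0,0,0],[0,0,0,0,0,0],[0,0,0,0,0,0],[0,0,0,0,0,0],[0,0,0,0,0,0],[0,0,0,0,0,0],[0,0,0,0,0,0]]]' --gripper -1

```text
time_s: 26.4
tool_pos: [644.2, -37.7, 130.4]
orientation: [0.707, 0.707, 0.001, 0.001]
ft_force: [-1.5, -0.3, 6.7]
gripper_width: 48.9
finger_force: 62.6
```

>>> servo_tool --targets '[[[0,0,-0.01,0,0,0],[0,0,-0.02,0,0,0],[0,0,-0.03,0,0,0],[0,0,-0.04,0,0,0],[0,0,0,0,0,0],[0,0,0,0,0,0]]]'

```text
time_s: 27.0
tool_pos: [643.8, -37.6, 230.0]
orientation: [0.707, 0.707, 0.001, 0.001]
ft_force: [0.1, -0.4, -1.0]
gripper_width: 48.3
finger_force: 62.2
```

Run:
```python
from h import *
print(state()['tool_pos']); look('wrist'); print('side'); look('side')
```

```text
[643.80565222 -37.58912258 230.04405214]
orange [116. 287.] 4121 ztop 108 circle(out-ish) [ 420. -175.    4.] bbox mid [ 419. -172.] size [9. 4.]
blue [318. 259.] 15025 ztop 252 circle(out-ish) [644. -36.  23.] bbox mid [644. -37.] size [49. 50.]
side
orange [340. 183.] 746 ztop 127 circle(out-ish) [ 421. -180.   10.] bbox mid [ 420. -175.] size [28. 14.]
blue [263. 145.] 558 ztop 250 circle(out-ish) [641. -36.  23.] bbox mid [641. -36.] size [43. 56.]
blue [333. 240.] 1150 ztop 74 circle(out-ish) [413. 193.  31.] bbox mid [411. 193.] size [57. 66.]
```

>>> servo_tool --targets '[[[0.005,-0.02,0,0,0,0],[0.025,-0.03,0,0,0,0],[0.033,-0.03,0,0,0,0],[0.033,-0.03,0,0,0,0],[0.033,-0.03,0,0,0,0],[0.033,-0.03,0,0,0,0],[0.033,-0.03,0,0,0,0],[0.033,-0.03,0,0,0,0],[0,0,0.03,0,0,0],[0,0,0.015,0,0,0],[0,0,0,0,0,0],[0,0,0,0,0,0]]]'

```text
time_s: 28.3
tool_pos: [412.5, 190.4, 182.7]
orientation: [0.707, 0.707, -0.001, -0.001]
ft_force: [0.2, 0.0, -0.5]
gripper_width: 48.6
finger_force: 62.4
```

Run:
```python
from h import *
print(state()['tool_pos']); c=look('wrist'); save(c,'w6.png'); print('side'); look('side')
P=cloud(c); m=cv2.inRange(cv2.cvtColor(c['frame'],cv2.COLOR_RGB2HSV),*COL['blue'])>0
q=P[m]
for lo,hi,a,b in ((36,44,40,60),(71,79,26,36)):
    r=q[(q[:,2]>lo)&(q[:,2]<hi)]; k=np.hypot(r[:,0]-414,r[:,1]-191.5); r=r[(k>a)&(k<b)]; print(lo,len(r),circ(r) if len(r)>10 else '',np.ptp(r,axis=0))
```

```text
[412.48604297 190.36406307 182.65942952]
blue [318. 231.] 21260 ztop 205 circle(out-ish) [413. 191.  23.] bbox mid [413. 191.] size [49. 50.]
side
orange [341. 165.] 65 ztop 130 circle(out-ish) [ 423. -172.    6.] bbox mid [ 423. -171.] size [16.  8.]
blue [335. 193.] 774 ztop 205 circle(out-ish) [413. 192.  23.] bbox mid [412. 192.] size [45. 53.]
blue [333. 240.] 1150 ztop 74 circle(out-ish) [412. 193.  31.] bbox mid [411. 193.] size [56. 68.]
36 1191 (np.float64(411.8794389229374), np.float64(191.72878261106143), np.float64(47.415242293191575)) [98.4879419  80.59562149  5.67940919]
71 636 (np.float64(413.70210063318706), np.float64(191.34978668572563), np.float64(31.062967045603827)) [64.50083512 46.25221689  5.50494803]
```

View pics/w6.png

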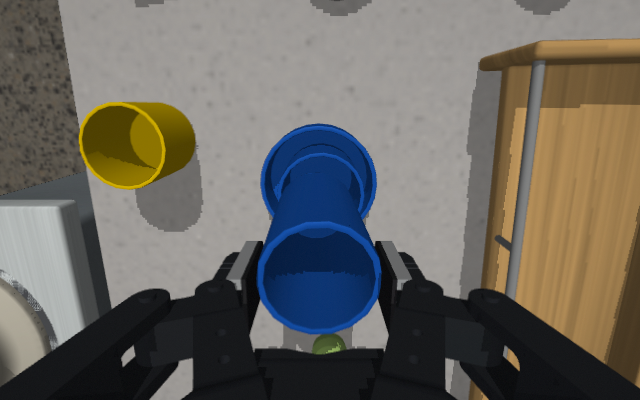

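Blue medium (318,275) is directly above the nested large pot (319,190). Fit is within about 1 mm; lowering 93 mm.

>>> servo_tool --targets '[[[0,0.001,0.02,0,0,0],[0,0,0.025,0,0,0],[0,0,0.025,0,0,0],[0,0,0.015,0,0,0],[0,0,0.006,0,0,0],[0,0,0.002,0,0,0],[0,0,0,0,0,0],[0,0,0,0,0,0]]]'

```text
time_s: 29.2
tool_pos: [415.0, 190.7, 91.5]
orientation: [0.707, 0.707, 0.001, 0.001]
ft_force: [0.2, -0.4, -2.1]
gripper_width: 48.8
finger_force: 62.4
```

>>> servo_tool --targets '[[[0,0,0,0,0,0],[0,0,0,0,0,0],[0,0,0,0,0,0],[0,0,0,0,0,0],[0,0,0,0,0,0],[0,0,0,0,0,0],[0,0,0,0,0,0]]]' --gripper 1

```text
time_s: 29.9
tool_pos: [414.0, 190.5, 90.3]
orientation: [0.707, 0.707, -0.0, -0.0]
ft_force: [0.2, 0.3, 0.3]
gripper_width: 85.6
finger_force: 0.0
```

>>> servo_tool --targets '[[[0,0,-0.02,0,0,0],[0,0,-0.04,0,0,0],[0,0,-0.045,0,0,0],[0,0,-0.045,0,0,0],[0,0,-0.045,0,0,0],[-0.04,0,-0.01,0,0,0],[-0.04,0,0,0,0,0],[-0.04,0,0,0,0,0],[0,0,0,0,0,0],[0,0,0,0,0,0]]]'

```text
time_s: 30.9
tool_pos: [414.1, 70.2, 295.2]
orientation: [0.708, 0.706, 0.0, -0.0]
ft_force: [1.3, -0.4, -0.2]
gripper_width: 85.2
finger_force: 0.0
```

Run:
```python
from h import *
print(state()['tool_pos']); c=look('wrist',('orange','blue','green')); save(c,'w7.png'); print('side'); look('side');print('scene'); look('scene',('orange','blue','green'))
```

```text
[414.07077072  70.17717827 295.24202077]
orange [325. 331.] 2746 ztop 75 circle(out-ish) [ 425. -181.   26.] bbox mid [ 423. -159.] size [40.  9.]
blue [316.  52.] 7018 ztop 111 circle(out-ish) [413. 191.  23.] bbox mid [413. 191.] size [50. 49.]
green [327. 218.] 803 ztop 61 circle(out-ish) [424.   1.   9.] bbox mid [425.   1.] size [28. 25.]
side
orange [341. 184.] 712 ztop 125 circle(out-ish) [ 419. -178.   10.] bbox mid [ 419. -176.] size [25. 20.]
blue [333. 236.] 1349 ztop 109 circle(out-ish) [412. 192.  23.] bbox mid [410. 192.] size [43. 53.]
scene
orange [380. 246.] 911 ztop 128 circle(out-ish) [ 421. -190.   14.] bbox mid [ 414. -190.] size [19. 29.]
blue [277. 202.] 814 ztop 114 circle(out-ish) [412. 190.  23.] bbox mid [412. 190.] size [48. 46.]
green [487.  66.] 130 ztop 480 circle(out-ish) [ 918. -267.   13.] bbox mid [ 918. -269.] size [33. 10.]
green [502.  73.] 311 ztop 481 circle(out-ish) [ 926. -309.   20.] bbox mid [ 928. -318.] size [52. 30.]
green [327. 223.] 150 ztop 64 circle(out-ish) [423.   1.   9.] bbox mid [424.   2.] size [23. 21.]
```

View pics/w7.png

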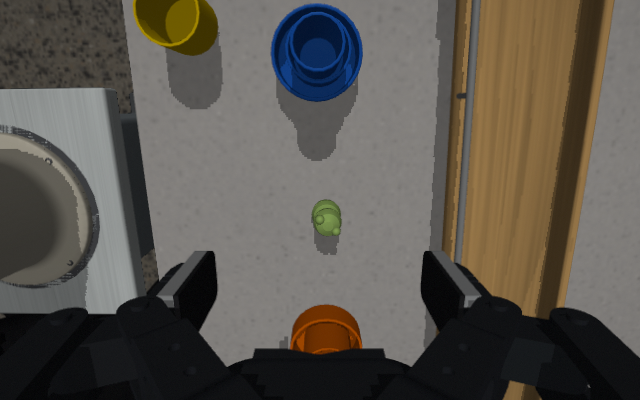

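Both stacks are seated (blue medium rim at z 111 = 9+102) and the shelf is empty. The figure is at (327,218). Centring above it.

>>> servo_tool --targets '[[[-0.02,0.003,0.02,0,0,0],[-0.025,0.003,0.03,0,0,0],[-0.024,0.003,0.04,0,0,0],[0,0,0.04,0,0,0],[0,0,0.02,0,0,0],[0,0,0,0,0,0],[0,0,0,0,0,0]]]'

```text
time_s: 31.75
tool_pos: [423.5, 2.3, 145.9]
orientation: [0.706, 0.708, 0.0, 0.0]
ft_force: [0.4, 0.1, 1.2]
gripper_width: 85.6
finger_force: 0.0
```

Run:
```python
from h import *
print(state()['tool_pos']); c=cap('wrist'); P=cloud(c); m=cv2.inRange(cv2.cvtColor(c['frame'],cv2.COLOR_RGB2HSV),*COL['green'])>0
q=P[m]; q=q[(abs(q[:,0]-424)<40)&(abs(q[:,1])<40)]
for lo,hi in ((5,28),(38,52),(52,66)):
    r=q[(q[:,2]>lo)&(q[:,2]<hi)]
    A=np.c_[2*r,np.ones(len(r))]; s=np.linalg.lstsq(A,(r**2).sum(1),rcond=None)[0]; print(lo,len(r),s[:3].round(1),np.sqrt(s[3]+s[:3]@s[:3]).round(1),np.percentile(r,[1,99],axis=0).round())
look('scene'); save(c,'w8.png')
```

```text
[423.47030398   2.25740788 145.89031461]
5 385 [423.3   0.7  15. ] 18.1 [[407.   6.  14.]
 [437.  19.  27.]]
38 208 [424.2   0.5  43.7] 16.6 [[409.   3.  43.]
 [437.  17.  52.]]
52 1259 [424.1   1.4  50.8] 12.6 [[411. -12.  53.]
 [438.  14.  62.]]
orange [380. 246.] 913 ztop 130 circle(out-ish) [ 418. -190.   12.] bbox mid [ 411. -191.] size [17. 27.]
blue [277. 202.] 812 ztop 113 circle(out-ish) [412. 190.  23.] bbox mid [411. 190.] size [48. 49.]
```

View pics/w8.png

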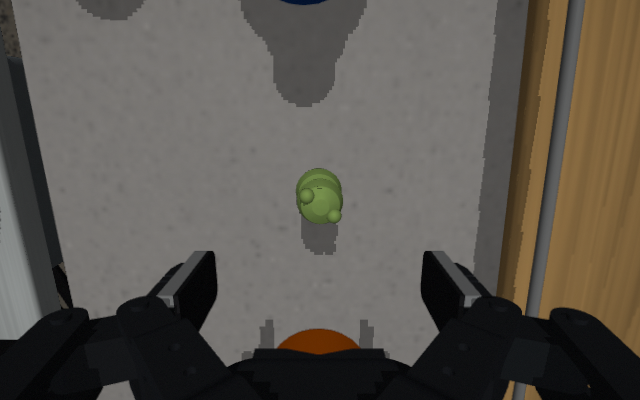

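>>> servo_tool --targets '[[[-0.001,0.001,0.02,0,0,0],[0,0,0.03,0,0,0],[0,0,0.03,0,0,0],[0,0,0.03,0,0,0],[0,0,0.018,0,0,0],[0,0,0.008,0,0,0],[0,0,0,0,0,0],[0,0,0,0,0,0]]]' --gripper 0.5

```text
time_s: 32.65
tool_pos: [425.6, 0.2, 10.7]
orientation: [0.707, 0.707, 0.001, 0.001]
ft_force: [-0.9, -0.9, 0.2]
gripper_width: 64.1
finger_force: 0.0
```

>>> servo_tool --targets '[[[0,0,0,0,0,0],[0,0,0,0,0,0],[0,0,0,0,0,0],[0,0,0,0,0,0],[0,0,0,0,0,0],[0,0,0,0,0,0],[0,0,0,0,0,0],[0,0,0,0,0,0]]]' --gripper -1

```text
time_s: 33.45
tool_pos: [425.6, 0.2, 10.8]
orientation: [0.707, 0.707, 0.001, 0.001]
ft_force: [-0.9, 0.5, 6.6]
gripper_width: 34.2
finger_force: 59.5
```

>>> servo_tool --targets '[[[0,0,-0.01,0,0,0],[0,0,-0.03,0,0,0],[0,0,-0.04,0,0,0],[0,0,-0.04,0,0,0],[0,0,-0.03,0,0,0],[0,0,0,0,0,0],[0,0,0,0,0,0]]]'

```text
time_s: 34.15
tool_pos: [424.4, 0.4, 160.3]
orientation: [0.707, 0.707, 0.0, 0.001]
ft_force: [0.2, 0.2, -1.3]
gripper_width: 34.2
finger_force: 60.0
```

Run:
```python
from h import *
s=state();print(s['tool_pos'],s['gripper_width']); c=look('wrist',('green',)); save(c,'w9.png'); c=cap('side'); save(c,'sd9.png'); rims(cloud(c),c['frame'])
cv2.imwrite('pics/sd9c.png',cv2.resize(cv2.cvtColor(c['frame'][130:290,230:430],cv2.COLOR_RGB2BGR),None,fx=3,fy=3))
x=cap('wrist')
```

```text
[424.43220969   0.42669415 160.25013895] 34.20974868189067
green [319. 287.] 9387 ztop 210 circle(out-ish) [424.   3.   9.] bbox mid [424.   2.] size [29. 24.]
orange [340. 187.] 558 ztop 83 circle(out-ish) [ 416. -176.    7.] bbox mid [ 416. -175.] size [19. 12.]
blue [333. 236.] 1346 ztop 109 circle(out-ish) [412. 193.  23.] bbox mid [410. 193.] size [41. 50.]
```

View pics/sd9c.png

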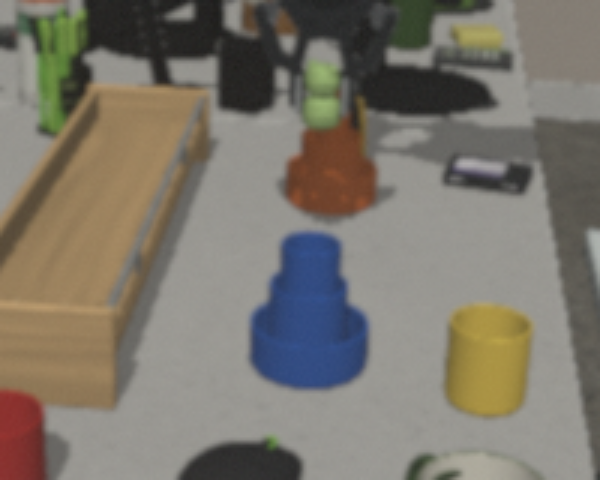

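The figure is held upright at (322,95 in the crop) and both stacks stand at (327,165) and (310,300). Carrying it to the shelf.

>>> servo_tool --targets '[[[0,0.02,-0.01,0,0,0],[0,0.035,0,0,0,0],[0,0.04,0,0,0,0],[0,0.04,0,0,0,0],[0,0.04,0,0,0,0],[0,0.034,0,0,0,0],[0,0,0,0,0,0],[0,0,0.03,0,0,0],[0,0,0.03,0,0,0],[0,0,0.03,0,0,0],[0,0,0,0,0,0],[0,0,0,0,0,0]]]'

```text
time_s: 35.5
tool_pos: [631.9, 0.8, 78.7]
orientation: [0.707, 0.707, -0.001, -0.001]
ft_force: [0.5, -0.3, -0.3]
gripper_width: 34.1
finger_force: 60.0
```

Run:
```python
from h import *
s=state();print(s['tool_pos'],s['gripper_width']); c=look('wrist',('green',)); print('scene');look('scene',('orange','blue'));look('side',('orange','blue'))
```

```text
[631.91635614   0.764939    78.66784128] 34.124821136571605
green [320. 286.] 9827 ztop 129 circle(out-ish) [631.   3.   9.] bbox mid [632.   3.] size [27. 23.]
scene
orange [380. 246.] 917 ztop 129 circle(out-ish) [ 420. -189.   14.] bbox mid [ 414. -190.] size [19. 30.]
blue [277. 202.] 814 ztop 113 circle(out-ish) [412. 191.  23.] bbox mid [413. 191.] size [48. 49.]
orange [340. 183.] 760 ztop 128 circle(out-ish) [ 420. -181.   11.] bbox mid [ 419. -177.] size [25. 21.]
blue [333. 236.] 1347 ztop 109 circle(out-ish) [412. 193.  23.] bbox mid [410. 194.] size [41. 51.]
```

>>> servo_tool --targets '[[[0,0.001,0.008,0,0,0],[0,0,0.005,0,0,0],[0,0,0.002,0,0,0],[0,0,0.001,0,0,0],[0,0,0,0,0,0],[0,0,0,0,0,0]]]'

```text
time_s: 36.25
tool_pos: [634.2, 0.6, 63.4]
orientation: [0.707, 0.707, 0.0, 0.0]
ft_force: [0.9, 0.6, -0.4]
gripper_width: 34.2
finger_force: 60.0
```

>>> servo_tool --targets '[[[0,0,0,0,0,0],[0,0,0,0,0,0],[0,0,0,0,0,0],[0,0,0,0,0,0],[0,0,0,0,0,0],[0,0,0,0,0,0],[0,0,0,0,0,0]]]' --gripper 0.3

```text
time_s: 36.95
tool_pos: [634.1, 0.6, 63.3]
orientation: [0.707, 0.707, 0.0, -0.0]
ft_force: [-0.2, -0.3, 0.4]
gripper_width: 55.8
finger_force: 0.0
```

>>> servo_tool --targets '[[[0,0,-0.01,0,0,0],[0,0,-0.02,0,0,0],[0,0,-0.035,0,0,0],[0,0,-0.045,0,0,0],[0,0,-0.045,0,0,0],[0,0,-0.045,0,0,0],[0,0,0,0,0,0],[0,0,0,0,0,0]]]'

```text
time_s: 37.75
tool_pos: [634.9, 0.5, 265.8]
orientation: [0.707, 0.707, 0.001, 0.002]
ft_force: [-0.1, -1.0, -0.9]
gripper_width: 55.3
finger_force: 0.0
```

Run:
```python
from h import *
s=state();print(s['tool_pos'],s['gripper_width']); c=look('wrist',('green','orange','blue')); save(c,'w10.png'); print('scene');look('scene',('orange','blue','green'));c=look('side',('orange','blue','green'))
cv2.imwrite('pics/sd10c.png',cv2.resize(cv2.cvtColor(c['frame'][130:290,230:430],cv2.COLOR_RGB2BGR),None,fx=3,fy=3))
```

```text
[6.34920312e+02 4.75768804e-01 2.65784914e+02] 55.33658908486218
green [318. 174.] 1163 ztop 111 circle(out-ish) [635.   2.   9.] bbox mid [635.   2.] size [29. 23.]
orange [155. 285.] 1380 ztop 43 circle(out-ish) [ 423. -177.   39.] bbox mid [ 423. -151.] size [85. 28.]
blue [98.  9.] 1497 ztop 40 circle(out-ish) [407. 198.  44.] bbox mid [407. 160.] size [68. 15.]
scene
orange [380. 246.] 916 ztop 129 circle(out-ish) [ 422. -189.   16.] bbox mid [ 411. -191.] size [15. 28.]
blue [272. 202.] 819 ztop 114 circle(out-ish) [404. 206.  23.] bbox mid [403. 205.] size [49. 49.]
green [487.  66.] 125 ztop 480 circle(out-ish) [ 917. -262.   15.] bbox mid [ 919. -269.] size [35. 10.]
green [502.  73.] 303 ztop 482 circle(out-ish) [ 928. -312.   17.] bbox mid [ 932. -318.] size [38. 30.]
green [359. 174.] 147 ztop 115 circle(out-ish) [634.   1.  10.] bbox mid [634.   3.] size [28. 21.]
orange [340. 183.] 754 ztop 128 circle(out-ish) [ 420. -177.   10.] bbox mid [ 420. -174.] size [28. 17.]
blue [335. 239.] 1386 ztop 110 circle(out-ish) [406. 204.  23.] bbox mid [405. 204.] size [43. 52.]
green [197.  56.] 365 ztop 476 circle(out-ish) [ 917. -294.   31.] bbox mid [ 923. -292.] size [53. 69.]
green [248. 151.] 382 ztop 148 circle(out-ish) [ 768. -356.   34.] bbox mid [ 761. -352.] size [46. 63.]
green [263. 189.] 195 ztop 110 circle(out-ish) [633.   5.  10.] bbox mid [633.   7.] size [24. 23.]
```

View pics/sd10c.png

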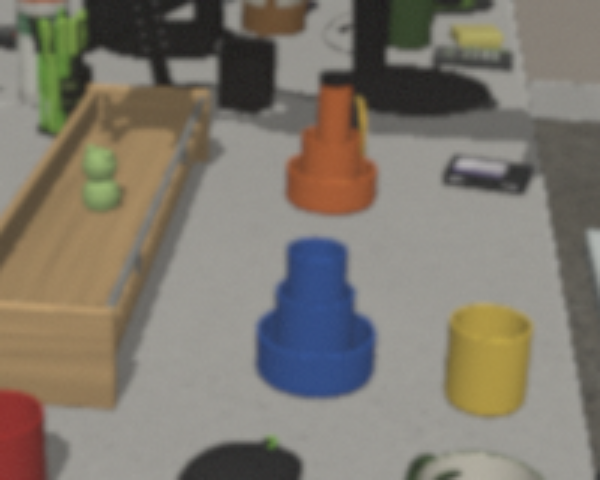

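View pics/w10.png

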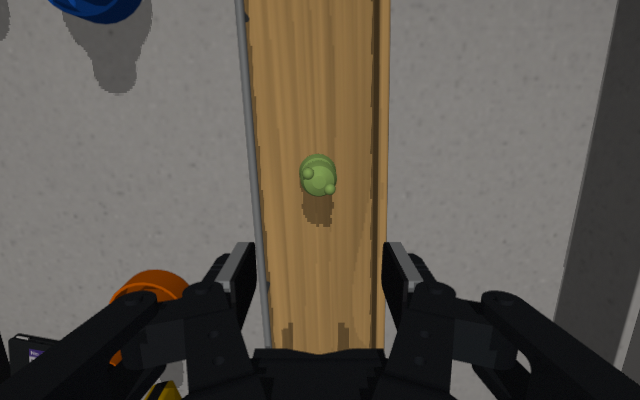

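The figure stands upright on the shelf at (318,175). The blue base was knocked about 17 mm and its stack moved with it. Checking the blue stack from above.

>>> servo_tool --targets '[[[0,-0.03,-0.02,0,0,0],[0.03,-0.035,-0.02,0,0,0],[0.03,-0.035,0,0,0,0],[0.03,-0.035,0,0,0,0],[0.03,-0.035,0,0,0,0],[0.02,-0.035,0,0,0,0],[0,-0.02,0,0,0,0],[0,0,0,0,0,0],[0,0,0,0,0,0]]]'

```text
time_s: 38.8
tool_pos: [409.3, 140.2, 302.4]
orientation: [0.707, 0.707, -0.0, -0.0]
ft_force: [0.6, -1.3, 0.0]
gripper_width: 55.6
finger_force: 0.0
```

Run:
```python
from h import *
c=cap('wrist'); P=cloud(c); m=cv2.inRange(cv2.cvtColor(c['frame'],cv2.COLOR_RGB2HSV),*COL['blue'])>0
q=P[m]; q=q[~np.isnan(q[:,0])]; print(state()['tool_pos'])
ctr=np.array([405,205.])
for lo,hi,a,b in ((36,43,41,58),(71,79,24,40),(106,115,15,32)):
    r=q[(q[:,2]>lo)&(q[:,2]<hi)]; k=np.hypot(*(r[:,:2]-ctr).T); r=r[(k>a)&(k<b)]
    A=np.c_[r[:,:2]-r[:,:2].mean(0),np.ones(len(r))]; print(lo,len(r),np.round(circ(r),1),'z',np.median(r[:,2]).round(1),'slope',np.linalg.lstsq(A,r[:,2],rcond=None)[0][:2].round(3))
look('scene')
```

```text
[409.68873531 140.06075631 302.49335904]
36 911 [405.1 204.4  47.6] z 39.5 slope [ 0.002 -0.001]
71 600 [407.  204.1  31.2] z 74.5 slope [ 0.002 -0.001]
106 548 [406.3 204.3  23.2] z 110.4 slope [0.002 0.   ]
orange [380. 246.] 918 ztop 129 circle(out-ish) [ 421. -189.   15.] bbox mid [ 413. -191.] size [17. 29.]
blue [272. 202.] 813 ztop 112 circle(out-ish) [406. 204.  23.] bbox mid [406. 203.] size [50. 49.]
```

The stack is level, concentric and at rest. Handing in.

```bash
python3 -c "
from h import *
print(job.job_done())"
```

```text
the job is handed in; nothing more can be done
None
```

I handed the job in: all four pots that were present (orange large and small, blue large and medium) are nested upright in their own base pots. The green figure stands upright on the shelf behind the rail; the hand-in returned no verdict.

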